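Lay the tubes in the V-cradle

ROBOT

A 6-joint arm with a two-finger parallel gripper is mounted at the origin on the work surface. World frame = base frame: x ahead of the robot, y to its left, z up, the work surface at z = 0. Lengths are in mm, angles in degrees, forces in N, time in s.
With the tool pointing down it reaches from about 300 to 850 mm from the base axis. Payload 4.2 kg.
Tool frame: the origin (TCP) lies midway between the tips of the shut fingers; the grasp point (between the pads) lies 19 mm behind it; z points along the fingers, y is the direction in which the jaws open and shut (so a half turn about z gives the same grasp; the last joint's range is limited). The gripper opens to 91 mm and grips with 3 to 60 N. Pads are 32 mm wide; open, the fingers measure 118 mm over their backs; the gripper's body (76 mm by 178 mm) begins 60 mm behind the grasp point.
Start: joints at [-68.87, 18.312, 89.639, -0, 72.044, -1.146], TCP at [217.974, -532.1, 213.976] pointing down, gripper open.
Joint ranges: [-177.97, 177.97], [-48.28, 115.42], [12.27, 149.76], [-77.06, 257.06], [2.81, 150.46], [-146.56, 146.56]. Speed limits (degrees/s): [147.25, 147.25, 180, 180, 180, 180].

INTERFACE

Orientations are given as [roll, pitch, yaw] about the fixed x, y, z axes, in that order (R = Rz(yaw) Ry(pitch) Rx(roll)).
In Python, from workcell import * gives the robot as it stands.
- The arm moves only by the tool arm_command, never from a script. Its argument "deltas" is text: rows parted by semicolons, each of 7 numbers parted by spaces: the shift along the tool's x, y, z in mm, then the turn, a rotation vector about the tool's x, y, z in degrees, then the finger opening in mm, from 0 to 91.2. In form: x y z wx wy wz hand; .... A call has 1 to 5 rows; each row shifts and turns the commanded pose from where the row before left it, along the tool's axes as they then stand; what a row does not reach is not made up. A row lasts 1/8 s, in which the tool goes at most 62.5 mm and 10.7 degrees, less where a joint would pass 70% of its speed; a pose out of reach is approached as far as the arm can. A call is refused whole if a number of a shift passes 62.5 or a number of a turn 10.7, either way. A call with a gripper value outside its range is refused whole. The fingers move at their own pace and stop on an object; "force" is the grip in N (left out, the last holds). Time passes only in rows, so rows that do not move let the fingers close. It gives the time, the measured TCP pose, the force and the opening at its end, in the units of the state.
- state(): the state, without advancing time (a new reading comes with each control period).
- grab_frame(name): name is "scene" or "side" or "wrist"; returns the picture (400x640x3 uint8, red, green, blue); there is no depth.
- camera_model(name): a dict with "fx", "fy", "cx", "cy" (pixels), "k1" (the pictures are not rectified: a ray, as slopes to the right and down, at radius r is drawn at 1 + k1 r^2 times it, then the intrinsics apply), "rvec" (rotation vector, rad) and "tvec" (3), from world to camera coordinates, as OpenCV has them; the wrist camera has in their place "mount" (4x4, takes a point from camera to tool coordinates, whose origin is the TCP and whose axes are the flange's). Camera axes: x right, y down, z forward; pixel columns grow to the right and rows downward; lengths in mm; the calibration is good to about 2 mm. A picture is of the moment at which its call begins: read the wrist's pose just before it. camera_model takes no time and is no camera call.
- job_done(): hands the job in, once; it reports no verdict.
The state is a dict: "time_s": time; "qpos": joint angles; "qvel": joint speeds; "effort": joint torques, N m; "ee_pos": TCP position; "ee_rot": TCP orientation; "force": force on the tool from outside, world axes, zero at the start; "torque": the same for the moment, N m; "gripper_width": finger opening in mm.
Only numpy, scipy, OpenCV 4.12 (cv2) and the standard library are available. Lean on these libraries where they do the work, as an engineer would, in place of code of your own. Each camera call takes 0.05 s, during which the arm holds its last target. There are 200 camera calls.

TASK

Two large capped tubes are lying on the bench. Lay each of them across the two notched rails of the cradle, one in each free groove beside the tube already lying in the middle, with their caps on the same side as that tube's cap and centred so that they overhang both rails about equally. Set them down gently, without dropping them, leave the middle tube lying in its groove, and do not knock over the other ware.

Things in the scene. Friction and masses are not known exactly. Their poses are not given: they have to be found in the camera images.
- tube_a_center (a point): Large tube lying on the bench: straight white cylinder, 40 mm diameter, 130 mm long over all, grey fluted screw cap (22 mm long, same diameter) on one end, shallow 8 mm dome on the other; 0.08 to 0.17 kg; rolls if pushed. Point: its centre, on the axis, half-way along, 20 mm above the bench. x axis: along the tube to the cap; y, z turn as it rolls.
- tube_b_center (a point): Second such tube. Large tube lying on the bench: straight white cylinder, 40 mm diameter, 130 mm long over all, grey fluted screw cap (22 mm long, same diameter) on one end, shallow 8 mm dome on the other; 0.08 to 0.17 kg; rolls if pushed. Point: its centre, on the axis, half-way along, 20 mm above the bench. x axis: along the tube to the cap; y, z turn as it rolls.
- tube_a_cap (a point): Middle of the tube's cap, on the tube's axis, 54 mm from the tube's centre (first tube).
- tube_b_cap (a point): Middle of the tube's cap, on the tube's axis, 54 mm from the tube's centre (second tube).
- tube_c_cap (a point): Middle of the tube's cap, on the tube's axis, 54 mm from the tube's centre (third tube, in the cradle).
- tube_c_center (a point): Centre of a third tube of the same kind, which already lies in the middle groove of the cradle. Leave it there. Its x axis points to its cap.
- cradle: Aluminium cradle fixed to the bench: base plate 100 x 336 x 6 mm, two upright rails along y, 8 mm thick, 336 mm long, 60 mm clear between them. Each has four 90-degree teeth, tips 87 mm high, and three V-grooves 84 mm apart (y = 84, 0, -84 mm), valleys 45 mm high. A tube lies square across both rails. Origin: centre of underside. x: along the grooves, to the cap side; z up.
- groove_left (a point): The tube's centre lies here when it is seated in the free +y groove of the cradle: 73 mm above the bench, midway between the rails. x runs along the groove, square to the rails, towards the side where the cap of the tube already there lies; y runs along the rails; z up.
- groove_right (a point): The tube's centre lies here when it is seated in the free -y groove of the cradle: 73 mm above the bench, midway between the rails. x runs along the groove, square to the rails, towards the side where the cap of the tube already there lies; y runs along the rails; z up.
- groove_mid (a point): The tube's centre lies here when it is seated in the middle (occupied) groove of the cradle: 73 mm above the bench, midway between the rails. x runs along the groove, square to the rails, towards the side where the cap of the tube already there lies; y runs along the rails; z up.
- jar: Bystander: upright jar with a lid, 60 mm in diameter, 85 mm high, standing among the tubes; origin at the centre of its underside, z up.
- beaker: Bystander: upright open glass beaker, 66 mm across, 85 mm high; origin at the centre of its underside, z up.
- vial: Bystander: small upright amber vial, 34 mm in diameter, 60 mm high; origin at the centre of its underside, z up.
Things that resemble listed ones, but are neither listed nor needed, are in the scene too. What is shaped like the part that bears tube_c_cap but red is not meant. What is shaped like the part that bears tube_a_center but blue is not meant.

How it is judged:
By the outcome, as a careful person would: the job done as asked, in the order asked, and still so for the second after the job is handed in, with the robot touching nothing.
It also fails if it takes over 53 s, if anything falls off the work surface, if the arm or the gripper's body presses on something with over 40 N, if the wrist force passes 120 N, or if a joint passes its speed limit or range.

## Working session

There is one attempt and no reset: what is moved stays moved. The work goes in short steps, Python scripts to look and compute and a tool call to move; the robot and the scene stay as the last step left them, time stands still between calls to the robot, and variables do not carry over. Pictures are saved under pics/ and viewed, about 8 in all and at most 12, crops included, and the job is handed in when it is done.

Besides the shell and the picture viewer there is one more tool, called as a command line: name --argument value ..., lists and objects as JSON in quotes. arm_command: Moves the arm, as the interface text tells. Its arguments: {"type":"object","properties":{"deltas":{"type":"string"},"force":{"type":"number"}},"required":["deltas"]}

```bash
mkdir -p pics; ls; python3 - <<'E'
from workcell import *
import cv2
for n in("scene","side"):
    cv2.imwrite(f"pics/{n}0.png",grab_frame(n)[:,:,::-1])
for n in("scene","side","wrist"): print(n,camera_model(n))
print(state())
E
```

```text
pics
scene {'fx': 517.8783964710653, 'fy': 517.8783964710653, 'cx': 325.47171003043917, 'cy': 206.54983006669428, 'k1': -0.13249223641249858, 'rvec': array([ 1.88753789,  1.63957617, -0.66944022]), 'tvec': array([ -62.10520282, -353.19563078, 1545.54459406])}
side {'fx': 422.52568727288656, 'fy': 422.52568727288656, 'cx': 313.56776663483134, 'cy': 199.33583596227072, 'k1': -0.07407248258036171, 'rvec': array([ 0.94579499, -2.46020494,  1.06980163]), 'tvec': array([432.61474954, 318.3751128 , 628.07394604])}
wrist {'fx': 359.5377435368284, 'fy': 359.5377435368284, 'cx': 320.5803797571539, 'cy': 198.31710691315533, 'k1': -0.029517749289665877, 'mount': array([[ 9.70760115e-05, -9.67676988e-01, -2.52192858e-01,
         7.14468414e+01],
       [ 9.99999826e-01,  2.40503179e-04, -5.37895473e-04,
        -4.87914610e-01],
       [ 5.81162255e-04, -2.52192762e-01,  9.67676843e-01,
        -1.71107584e+02],
       [ 0.00000000e+00,  0.00000000e+00,  0.00000000e+00,
         1.00000000e+00]])}
{'time_s': 0.1, 'qpos': array([-6.88695626e+01,  1.83484270e+01,  8.96974008e+01, -1.22627411e-03,
        7.20446040e+01, -1.14655700e+00]), 'qvel': array([-0.03912956, -0.05854785, -0.24500893,  0.00643892, -0.13580317,
       -0.03206256]), 'effort': array([-2.76004830e-04, -4.13335133e+01, -2.32509702e+01,  7.28664966e-02,
        4.21606237e-02, -5.72906083e-05]), 'ee_pos': array([ 217.80406519, -531.67900073,  213.21351221]), 'ee_rot': array([-1.79909563e+02, -6.43809661e-04,  2.22773729e+01]), 'force': array([-0.02920934, -0.30994983, -0.9438538 ]), 'torque': array([-0.04249558, -0.01316994,  0.01026423]), 'gripper_width': 91.15573067837639}
```

View pics/scene0.png

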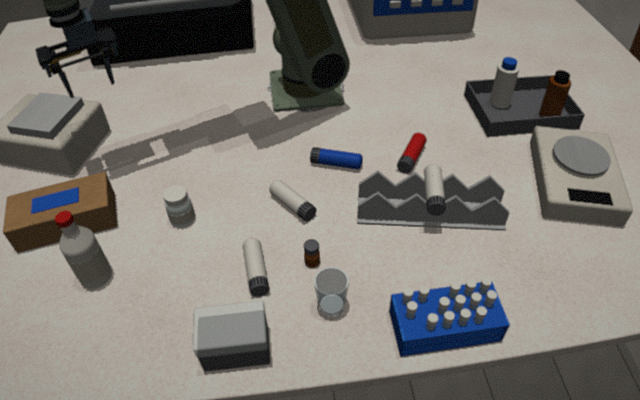

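View pics/side0.png

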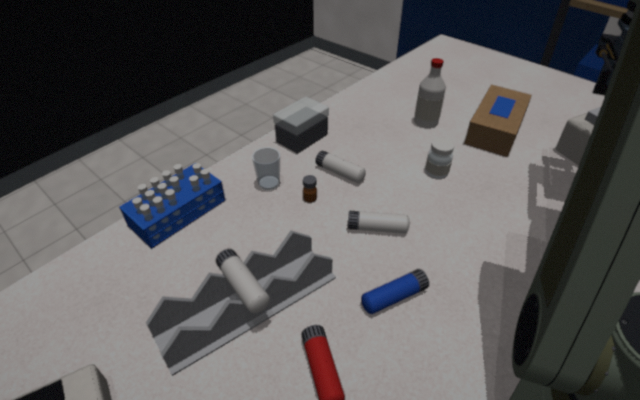

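Scene view: the white tubes are at about (293,199), cap at (308,211), and (256,265), cap at (259,285). Tube c is in the cradle with its cap at (436,205), facing the camera. The blue and red tubes are decoys. The side view agrees. Next I measure the tubes and cradle.

```bash
cat > h.py <<'E'
import numpy as np, cv2
from scipy.spatial.transform import Rotation as Ro
from workcell import *
def cam(name,st=None):
    m=camera_model(name)
    if name=="wrist":
        st=st or state()
        T=np.eye(4);T[:3,:3]=Ro.from_euler('xyz',st['ee_rot'],degrees=True).as_matrix();T[:3,3]=st['ee_pos']
        M=T@m['mount'];R=M[:3,:3].T;t=-R@M[:3,3]
    else: R=cv2.Rodrigues(m['rvec'])[0];t=m['tvec']
    K=np.array([[m['fx'],0,m['cx']],[0,m['fy'],m['cy']],[0,0,1]])
    return K,np.array([m['k1'],0,0,0.]),R,t
def ray(c,px):
    K,d,R,t=c
    u=cv2.undistortPoints(np.array(px,float).reshape(-1,1,2),K,d)[:,0]
    return -R.T@t,np.c_[u,np.ones(len(u))]@R
def onz(c,px,z):
    o,v=ray(c,px);z=np.broadcast_to(z,len(v))
    return o+v*((z-o[2])/v[:,2])[:,None]
def tri(c1,p1,c2,p2):
    (o,v),(p,w)=ray(c1,[p1]),ray(c2,[p2]);v=v[0];w=w[0]
    s=np.linalg.lstsq(np.c_[v,-w],p-o,rcond=None)[0];a,b=o+s[0]*v,p+s[1]*w
    return (a+b)/2,np.linalg.norm(a-b)
def proj(c,P):
    K,d,R,t=c
    return cv2.projectPoints(np.array(P,float).reshape(-1,1,3),cv2.Rodrigues(R)[0],np.array(t,float),K,d)[0][:,0]
E
python3 - <<'E'
from h import *
np.set_printoptions(precision=1,suppress=True)
S,D=cam("scene"),cam("side")
print("tubes scene",onz(S,[(276,187),(308,211),(250,243),(259,285)],20))
print("tubes side",onz(D,[(355,221),(405,223),(322,159),(360,176)],20))
print("c",tri(S,(436,206),D,(227,258)),tri(S,(432,170),D,(262,302)))
print("jar/vial/beaker bottoms",onz(S,[(180,220),(312,264),(331,310)],0))
a=cv2.imread("pics/scene0.png")[150:240,350:515];b=cv2.imread("pics/side0.png")[225:375,140:345]
A=np.zeros((600,800,3),np.uint8);a=cv2.resize(a,None,fx=2.9,fy=2.9,interpolation=2);b=cv2.resize(b,None,fx=2.1,fy=2.1,interpolation=2)
A[:a.shape[0],:a.shape[1]]=a;A[265:265+b.shape[0],:b.shape[1]]=b
cv2.imwrite("pics/crop.png",A)
E
```

```text
tubes scene [[ 428.6 -113.5   20. ]
 [ 517.3  -46.7   20. ]
 [ 592.3 -181.    20. ]
 [ 704.8 -167.    20. ]]
tubes side [[ 512.   -51.3   20. ]
 [ 429.3 -117.1   20. ]
 [ 707.4 -166.7   20. ]
 [ 595.8 -177.1   20. ]]
c (array([594.7, 221. ,  76. ]), np.float64(3.4023476937191717)) (array([481.2, 242.8,  75. ]), np.float64(6.694640969248074))
jar/vial/beaker bottoms [[ 483.  -343.     0. ]
 [ 652.5  -54.1    0. ]
 [ 770.8  -30.2    0. ]]
```

View pics/crop.png

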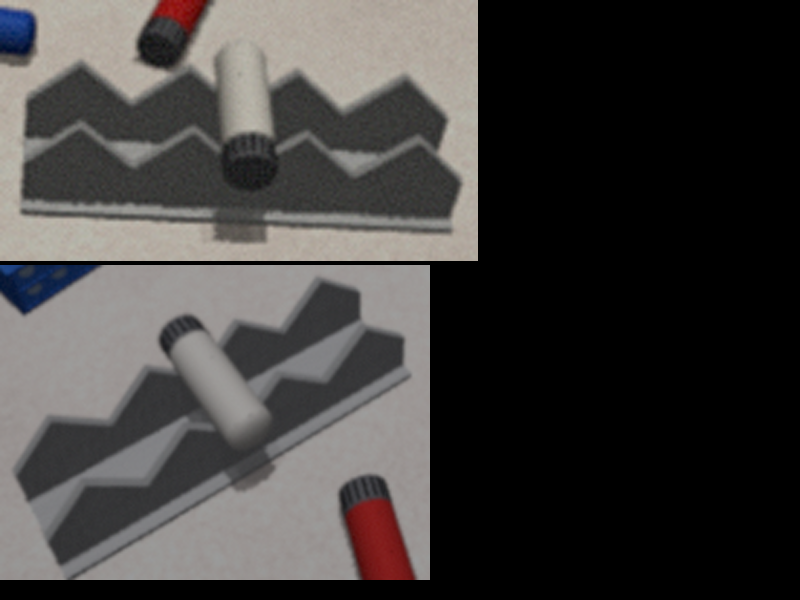

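Crop: the cradle's 8 tooth tips are visible in the scene view. The rear rail is at y≈62–77 in the crop and the front rail at y≈124–140. I'll fit the cradle pose on the z=87 plane.

```bash
python3 - <<'E'
from h import *
np.set_printoptions(precision=1,suppress=True)
S=cam("scene")
px=np.array([(82,65),(191,70),(298,74),(405,79),(80,126),(194,130),(308,135),(420,141)])/2.9+[350,150]
W=onz(S,px,87)[:,:2]
M=np.array([(x,y) for x in(-33,35) for y in(-126,-42,42,126)],float)
wc,mc=W.mean(0),M.mean(0)
U,s,V=np.linalg.svd((M-mc).T@(W-wc));R=(U@V).T
t=wc-R@mc;print(t,np.degrees(np.arctan2(R[1,0],R[0,0])),"res",W-(M@R.T+t))
for y in(84,0,-84):print(R@[0,y]+t)
E
```

```text
[543.  234.4] -11.967543771059162 res [[ 0.8  0.3]
 [ 1.4  0.5]
 [ 0.5 -0.5]
 [ 0.6 -1.3]
 [-0.6 -0.6]
 [-1.4  0.2]
 [-1.2  1. ]
 [-0.1  0.4]]
[560.4 316.6]
[543.  234.4]
[525.6 152.3]
```

arm_command --deltas "50 -28 0 0 0 0 91;50 -28 0 0 0 0 91;50 -28 0 0 0 0 91;50 -28 0 0 0 0 91;50 -28 0 0 0 0 91"

```text
time_s: 0.72
ee_pos: [397.0, -306.1, 213.7]
ee_rot: [-180.0, 0.0, 22.3]
force: [0.1, -0.2, -1.0]
gripper_width: 91.1
```

arm_command --deltas "50 -28 0 0 0 0 91;50 -28 0 0 0 0 91;50 -28 0 0 0 0 91;50 -28 0 0 0 0 91;0 0 0 0 0 0 91"

```text
time_s: 1.35
ee_pos: [540.5, -125.3, 213.2]
ee_rot: [-179.9, 0.0, 22.6]
force: [-0.1, -0.6, -0.2]
gripper_width: 91.1
```

arm_command --deltas "0 0 0 0 0 0 91;0 0 0 0 0 0 91"

```text
time_s: 1.6
ee_pos: [538.0, -129.3, 213.9]
ee_rot: [180.0, 0.0, 22.2]
force: [-0.3, 0.4, 0.1]
gripper_width: 91.0
```

```bash
python3 - <<'E'
from h import *
st=state();print(st['ee_pos'],st['ee_rot'],st['qvel'].max(),st['time_s'])
im=grab_frame("wrist")[:,:,::-1];cv2.imwrite("pics/w1.png",im)
c=cam("wrist",st);print(proj(c,[(428,-114,20),(515,-49,20),(593,-180,20),(706,-167,20)]))
E
```

```text
[ 538.03361565 -129.34583112  213.85297427] [1.79999217e+02 3.60006079e-02 2.21844840e+01] 0.17797777836906195 1.6
[[270.58404634 261.80380993]
 [240.40786975 167.41828425]
 [388.15112917 145.18710812]
 [425.72258933  28.67347724]]
```

View pics/w1.png

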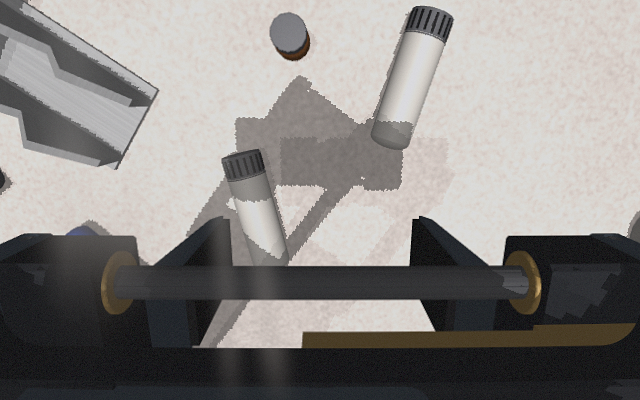

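Wrist view: B is fully visible, with its cap end at (436,8) and dome at (391,150). A's cap end is at (242,151), and its dome half is hidden by the hand.

```bash
python3 - <<'E'
from h import *
np.set_printoptions(precision=1,suppress=True)
c=cam("wrist")
def ang(a,b): d=(a-b);return np.degrees(np.arctan2(d[1],d[0])),np.hypot(*d[:2])
b=onz(c,[(436,8),(391,149),(426,35),(396,128)],[40,14,20,20]);print("B",b,ang(b[0],b[1]),ang(b[2],b[3]))
a=onz(c,[(243,151),(243,165),(266,240)],[40,20,20]);print("A",a,ang(a[1],a[2]))
# junction cap/body top line: 43 mm from centre, z=40
j=onz(c,[(428,38),(249,179)],40);print("junction",j)
for n,J,y in(("B",j[0],ang(b[2],b[3])[0]),("A",j[1],ang(a[1],a[2])[0])):
    u=np.array([np.cos(np.radians(y)),np.sin(np.radians(y))]);print(n,"ctr by junction",J[:2]-43*u,"by end",(b if n=="B" else a)[0][:2]-65*u)
print("vial top",onz(c,[(289,31)],60))
# cradle corners of base plate seen
print("base corner",onz(c,[(158,90),(117,168)],6))
E
```

```text
B [[ 719.4 -164.6   40. ]
 [ 590.5 -185.8   14. ]
 [ 701.2 -169.8   20. ]
 [ 611.7 -180.2   20. ]] (np.float64(9.353807804714423), np.float64(130.64401677423524)) (np.float64(6.607766809110587), np.float64(90.18226224866487))
A [[ 536.   -49.1   40. ]
 [ 518.5  -50.7   20. ]
 [ 450.3 -100.6   20. ]] (np.float64(36.20578761283047), np.float64(84.5358409507113))
junction [[ 694.3 -168.9   40. ]
 [ 512.3  -63.5   40. ]]
B ctr by junction [ 651.6 -173.8] by end [ 654.8 -172. ]
A ctr by junction [477.6 -88.9] by end [483.6 -87.5]
vial top [[649.7 -54.6  60. ]]
base corner [[555.5  57.3   6. ]
 [460.9  76.6   6. ]]
```

arm_command --deltas "-43 -15 18 0 0 0 91;-43 -15 18 0 0 0 91;-42 -16 18 0 0 0 91;0 0 0 0 0 -7 91;0 0 0 0 0 -7 91"

```text
time_s: 2.28
ee_pos: [401.7, -135.1, 160.1]
ee_rot: [180.0, -0.0, 36.4]
force: [-0.3, -0.3, 0.5]
gripper_width: 91.3
```

arm_command --deltas "0 0 0 0 0 0 91;0 0 0 0 0 0 91;0 0 0 0 0 0 91"

```text
time_s: 2.65
ee_pos: [403.0, -134.5, 160.0]
ee_rot: [180.0, 0.0, 36.2]
force: [-0.2, -0.5, -0.1]
gripper_width: 90.8
```

```bash
python3 - <<'E'
from h import *
st=state();print(st['ee_pos'],st['ee_rot'],st['time_s'])
im=grab_frame("wrist")[:,:,::-1];cv2.imwrite("pics/w2.png",im)
E
```

```text
[ 402.96352677 -134.45075401  159.96164558] [1.79992342e+02 1.26141424e-03 3.62041566e+01] 2.65
```

View pics/w2.png

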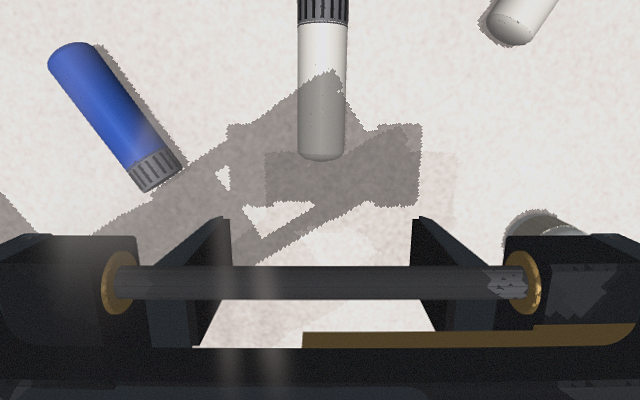

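Wrist view: A is nearly aligned with the tool. Its body edges are at 299/349 (row 30) and 297/345 (row 140), the dome tip is at (322,161) and the cap junction at (324,23).

```bash
python3 - <<'E'
from h import *
np.set_printoptions(precision=1,suppress=True)
c=cam("wrist");st=state()
p=onz(c,[(324,30),(321,140),(322,161),(324,23)],[20,20,17,40]);print(p)
d=p[0]-p[1];y=np.degrees(np.arctan2(d[1],d[0]));u=np.array([np.cos(np.radians(y)),np.sin(np.radians(y))]);n=np.array([-u[1],u[0]])
print(y,"centre along: dome",p[2][:2]@u+65,"junction",p[3][:2]@u-43,"lat",p[0][:2]@n)
C=(p[2][:2]@u+65+p[3][:2]@u-43)/2*u+p[0][:2]@n*n;print("C",C)
R=Ro.from_euler('xyz',st['ee_rot'],degrees=True).as_matrix();print("tool delta to TCP z=1:",R.T@(np.r_[C,1]-st['ee_pos']))
E
```

```text
[[ 509.1  -59.4   20. ]
 [ 437.  -109.3   20. ]
 [ 422.5 -121.    17. ]
 [ 509.9  -58.6   40. ]]
34.676953136432594 centre along: dome 343.61616230287257 junction 343.03321760817136 lat -338.5252277411002
C [474.9 -83.1]
tool delta to TCP z=1: [ 88.4   1.1 159. ]
```

arm_command --deltas "44 0 25 0 0 1 91;44 1 25 0 0 0 91;0 0 45 0 0 0 91;0 0 40 0 0 0 91;0 0 20 0 0 0 91" --force 20

```text
time_s: 3.32
ee_pos: [473.8, -83.2, 2.8]
ee_rot: [-179.9, 0.1, 35.3]
force: [0.2, -1.3, 1.2]
gripper_width: 90.8
```

arm_command --deltas "0 0 1 0 0 0 91;0 0 0 0 0 0 60;0 0 0 0 0 0 30;0 0 0 0 0 0 30;0 0 0 0 0 0 30"

```text
time_s: 3.95
ee_pos: [475.2, -83.7, 4.4]
ee_rot: [180.0, -0.0, 35.3]
force: [-0.0, -0.0, -1.1]
gripper_width: 53.6
```

arm_command --deltas "0 0 0 0 0 0 30;0 0 0 0 0 0 30"

```text
time_s: 4.2
ee_pos: [474.9, -83.6, 4.0]
ee_rot: [-180.0, 0.0, 35.3]
force: [0.1, -0.5, 1.3]
gripper_width: 39.5
```

arm_command --deltas "0 0 0 0 0 0 30;0 0 -20 0 0 0 30;0 0 -50 0 0 0 30;0 0 -50 0 0 0 30;0 0 -46 0 0 0 30"

```text
time_s: 4.82
ee_pos: [474.7, -83.6, 171.3]
ee_rot: [180.0, 0.0, 35.3]
force: [0.0, -0.2, -2.4]
gripper_width: 39.6
```

arm_command --deltas "0 0 0 0 0 9.5 30;0 0 0 0 0 9.5 30;0 0 0 0 0 9.5 30;0 0 0 0 0 9.5 30;0 0 0 0 0 9.3 30"

```text
time_s: 5.45
ee_pos: [474.5, -83.6, 169.4]
ee_rot: [180.0, 0.1, -12.3]
force: [0.2, 0.3, -1.4]
gripper_width: 40.1
```

arm_command --deltas "-14 -51 0 0 0 0 30;-14 -51 0 0 0 0 30;-14 -51 0 0 0 0 30;-14 -51 0 0 0 0 30;-14 -51 0 0 0 0 30"

```text
time_s: 6.08
ee_pos: [459.0, 181.9, 169.5]
ee_rot: [180.0, 0.0, -12.0]
force: [0.1, -0.3, -1.1]
gripper_width: 39.6
```

arm_command --deltas "-13 -51 0 0 0 0 30;-13 -51 0 0 0 0 30;-13 -51 0 0 0 0 30;0 0 0 0 0 0 30;0 0 0 0 0 0 30"

```text
time_s: 6.7
ee_pos: [452.8, 337.4, 169.1]
ee_rot: [179.9, 0.1, -12.0]
force: [0.0, -1.2, -1.6]
gripper_width: 39.5
```

```bash
python3 - <<'E'
from h import *
st=state();print(st['ee_pos'],st['ee_rot'],st['time_s'],st['qpos'],st['gripper_width'],st['force'])
im=grab_frame("wrist")[:,:,::-1];cv2.imwrite("pics/w3.png",im)
E
```

```text
[452.7769264  337.42238487 169.14337296] [ 1.79880275e+02  5.71333738e-02 -1.19882765e+01] 6.7 [ 3.55505893e+01  1.92779519e+01  9.49512903e+01 -4.23696094e-02
  6.58976590e+01  1.37556151e+02] 39.52010381562455 [ 0.00615506 -1.15197874 -1.56640993]
```

View pics/w3.png

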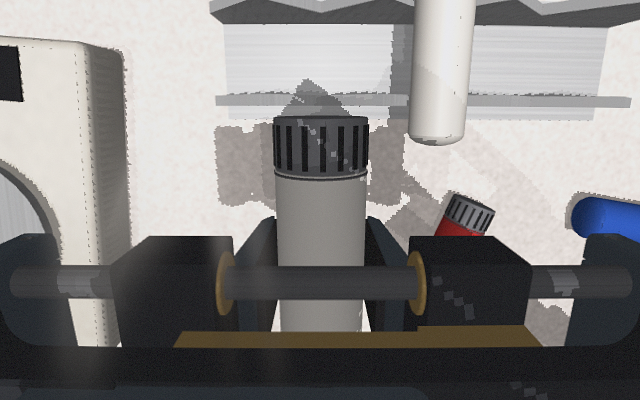

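Wrist view: A is held straight with its cap forward. The rear rail's ends are at (217,100) and (632,102), the base plate's rear edge is at row ≈121, and tube c's dome tip is at (437,145).

```bash
python3 - <<'E'
from h import *
np.set_printoptions(precision=1,suppress=True)
c=cam("wrist");st=state()
e=onz(c,[(217,100),(632,102)],45);print("rail ends",e,np.linalg.norm(e[0]-e[1]))
d=e[0]-e[1];yaw=np.degrees(np.arctan2(d[1],d[0]))-90;print("yaw",yaw)
u=np.array([np.cos(np.radians(yaw)),np.sin(np.radians(yaw))]);n=np.array([-u[1],u[0]])
O=e[:,:2].mean(0)+34*u;print("origin",O)
b=onz(c,[(226,121),(225,60),(400,121)],6);print("base: rear edge",b[0][:2]@u-O@u,b[2][:2]@u-O@u,"left edge",b[0][:2]@n-O@n,b[1][:2]@n-O@n)
t=onz(c,[(444.5,10),(436.5,130),(437,145)],[73,73,70]);dd=t[0]-t[1]
print("c axis yaw",np.degrees(np.arctan2(dd[1],dd[0])),"in cradle (x,y)",[( (p[:2]-O)@u,(p[:2]-O)@n) for p in t])
# held tube: cap far rim top, z ~ tcp+15+20
h=onz(c,[(321,117)],st['ee_pos'][2]+36)[0][:2]-st['ee_pos'][:2];print("held cap end rel TCP",h@u,h@n)
for k in(84,0,-84):print(k,O+k*n)
E
```

```text
rail ends [[543.5 402.6  45. ]
 [473.4  74.1  45. ]] 335.95025416201105
yaw -12.035971567415757
origin [541.7 231.3]
base: rear edge -52.125098097777766 -52.20074568570004 left edge 171.8391423942153 169.45109328823537
c axis yaw -11.644137848044918 in cradle (x,y) [(np.float64(25.43645102997673), np.float64(0.8490214984957857)), (np.float64(-55.68438431594106), np.float64(0.29424461190805246)), (np.float64(-67.00588508883187), np.float64(-1.9174845090054875))]
held cap end rel TCP 66.70258934605305 0.688084528076381
84 [559.2 313.4]
0 [541.7 231.3]
-84 [524.2 149.1]
```

arm_command --deltas "54 1 0 0 0 0 30;54 0 0 0 0 0 30;0 0 40 0 0 0 30;0 0 40 0 0 0 30;0 0 20 0 0 0 30"

```text
time_s: 7.38
ee_pos: [557.7, 311.8, 67.4]
ee_rot: [179.8, 0.2, -12.2]
force: [0.0, -0.6, -1.4]
gripper_width: 39.6
```

arm_command --deltas "0 0 3 0 0 0 30;0 0 2 0 0 0 30;0 0 1 0 0 0 30;0 0 1 0 0 0 30;0 0 1 0 0 0 30"

```text
time_s: 8.0
ee_pos: [558.9, 314.8, 62.4]
ee_rot: [-180.0, -0.0, -12.0]
force: [-1.4, 0.5, -1.4]
gripper_width: 39.6
```

arm_command --deltas "0 0 1 0 0 0 30;0 0 1 0 0 0 30;0 0 1 0 0 0 30;0 0 0 0 0 0 30"

```text
time_s: 8.5
ee_pos: [558.7, 314.6, 58.8]
ee_rot: [180.0, 0.0, -12.0]
force: [-0.7, -1.0, -2.2]
gripper_width: 39.9
```

arm_command --deltas "0 0 1 0 0 0 30;0 0 0 0 0 0 30;0 0 1 0 0 0 30;0 0 0 0 0 0 30"

```text
time_s: 9.0
ee_pos: [558.9, 314.7, 57.3]
ee_rot: [-180.0, -0.0, -12.0]
force: [-0.2, -0.4, 2.1]
gripper_width: 39.7
```

arm_command --deltas "0 0 1 0 0 0 30;0 0 0 0 0 0 30"

```text
time_s: 9.25
ee_pos: [558.9, 314.7, 57.2]
ee_rot: [-180.0, -0.0, -12.0]
force: [-1.9, -1.1, 6.0]
gripper_width: 39.5
```

arm_command --deltas "0 0 0 0 0 0 50;0 0 0 0 0 0 60;0 0 0 0 0 0 60;0 0 -10 0 0 0 60;0 0 -20 0 0 0 60"

```text
time_s: 9.88
ee_pos: [558.3, 314.4, 85.8]
ee_rot: [179.9, 0.1, -12.0]
force: [0.7, 0.8, -0.0]
gripper_width: 59.8
```

arm_command --deltas "0 0 -40 0 0 0 60;0 0 -40 0 0 0 60;0 0 -30 0 0 0 91;11 49 0 0 0 0 91;11 49 0 0 0 0 91"

```text
time_s: 10.5
ee_pos: [560.1, 213.6, 197.1]
ee_rot: [-180.0, -0.1, -11.9]
force: [0.2, -0.8, -0.4]
gripper_width: 87.0
```

arm_command --deltas "11 49 0 0 0 0 91;11 49 0 0 0 0 91;11 49 0 0 0 0 91;11 49 0 0 0 0 91;11 49 0 0 0 0 91"

```text
time_s: 11.12
ee_pos: [562.7, -38.5, 196.8]
ee_rot: [-180.0, -0.1, -12.0]
force: [0.2, 0.1, -0.0]
gripper_width: 90.8
```

arm_command --deltas "11 48 0 0 0 0 91;10 48 0 0 0 0 91;10 48 0 0 0 0 91;0 0 15 0 0 -9.5 91;0 0 15 0 0 -9.5 91"

```text
time_s: 11.75
ee_pos: [563.0, -185.3, 166.3]
ee_rot: [180.0, -0.1, 7.2]
force: [0.0, 0.6, 0.1]
gripper_width: 91.1
```

arm_command --deltas "0 0 0 0 0 0 91;0 0 0 0 0 0 91;0 0 0 0 0 0 91"

```text
time_s: 12.12
ee_pos: [563.5, -184.1, 166.9]
ee_rot: [180.0, -0.1, 6.9]
force: [-0.7, -0.6, 0.1]
gripper_width: 90.8
```

```bash
python3 - <<'E'
from h import *
st=state();print(st['ee_pos'],st['ee_rot'],st['time_s'])
w=grab_frame("wrist")[:,:,::-1];s=grab_frame("scene")[:,:,::-1]
s=cv2.resize(s[140:240,340:540],None,fx=3,fy=3,interpolation=2)
o=np.zeros((600,640,3),np.uint8);o[:300]=w[:300];o[300:,:600]=s;cv2.imwrite("pics/w4.png",o)
E
```

```text
[ 563.47601638 -184.14956898  166.93741881] [ 1.79950848e+02 -8.95626365e-02  6.92404059e+00] 12.125
```

View pics/w4.png

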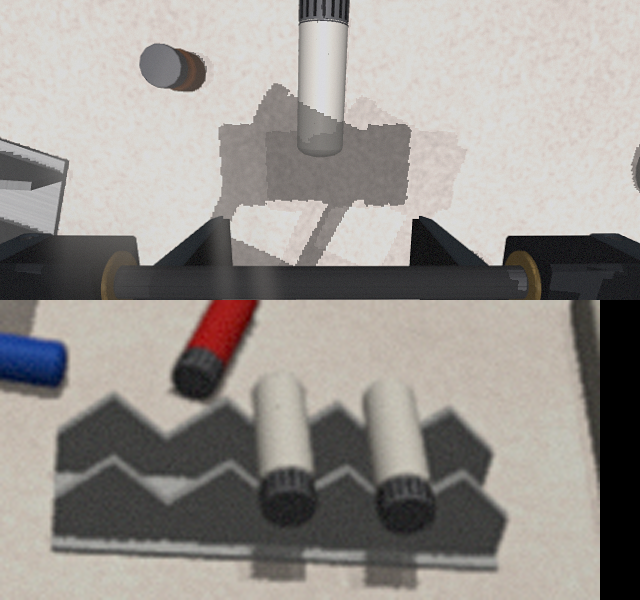

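A is seated parallel to tube c with the same overhang. For B in the wrist view, the midline runs (324,30)–(320.5,140), with the dome at (320,156) and the cap junction at (324,21).

```bash
python3 - <<'E'
from h import *
np.set_printoptions(precision=1,suppress=True)
c=cam("wrist");st=state()
p=onz(c,[(324,30),(320.5,140),(320,156),(324,21)],[20,20,17,40]);print(p)
d=p[0]-p[1];y=np.degrees(np.arctan2(d[1],d[0]));u=np.array([np.cos(np.radians(y)),np.sin(np.radians(y))]);n=np.array([-u[1],u[0]])
print(y,"centre along: dome",p[2][:2]@u+65,"junction",p[3][:2]@u-43)
C=(p[2][:2]@u+65+p[3][:2]@u-43)/2*u+p[0][:2]@n*n;print("C",C)
R=Ro.from_euler('xyz',st['ee_rot'],degrees=True).as_matrix();print("tool delta to TCP z=4:",R.T@(np.r_[C,4]-st['ee_pos']))
E
```

```text
[[ 693.6 -170.3   20. ]
 [ 604.3 -178.3   20. ]
 [ 589.9 -179.6   17. ]
 [ 696.2 -169.8   40. ]]
5.124451890476502 centre along: dome 636.466622268544 junction 635.2469647248682
C [ 654.  -173.8]
tool delta to TCP z=4: [ 91.1   0.7 162.7]
```

arm_command --deltas "45 0 28 0 0 1 91;46 1 28 0 0 0 91;0 0 45 0 0 0 91;0 0 40 0 0 0 91;0 0 20 0 0 0 91" --force 20

```text
time_s: 12.85
ee_pos: [652.2, -174.3, 2.3]
ee_rot: [-179.9, 0.2, 6.0]
force: [0.3, -0.1, 0.1]
gripper_width: 90.9
```

arm_command --deltas "0 0 2 0 0 0 91;0 0 0 0 0 0 60;0 0 0 0 0 0 30;0 0 0 0 0 0 30;0 0 0 0 0 0 30"

```text
time_s: 13.48
ee_pos: [653.6, -175.0, 3.5]
ee_rot: [180.0, -0.0, 6.0]
force: [-0.6, -1.0, -0.5]
gripper_width: 53.8
```

arm_command --deltas "0 0 0 0 0 0 30;0 0 0 0 0 0 30;0 0 0 0 0 0 30"

```text
time_s: 13.85
ee_pos: [653.4, -174.9, 3.0]
ee_rot: [-180.0, 0.0, 6.0]
force: [-0.4, 0.6, 0.2]
gripper_width: 39.5
```

arm_command --deltas "0 0 -20 0 0 0 30;0 0 -50 0 0 0 30;0 0 -50 0 0 0 30;0 0 -46 0 0 9 30;0 0 0 0 0 9 30"

```text
time_s: 14.48
ee_pos: [655.8, -175.6, 173.9]
ee_rot: [180.0, -0.5, -12.3]
force: [-0.2, -0.2, -2.6]
gripper_width: 39.4
```

arm_command --deltas "-28 -42 0 0 0 0 30;-28 -42 0 0 0 0 30;-28 -42 0 0 0 0 30;-28 -42 0 0 0 0 30;-28 -41 0 0 0 0 30"

```text
time_s: 15.1
ee_pos: [559.1, 60.0, 168.6]
ee_rot: [180.0, 0.0, -12.0]
force: [0.4, 0.1, -1.3]
gripper_width: 39.8
```

arm_command --deltas "-27 -41 0 0 0 0 30;-27 -41 0 0 0 0 30;0 0 0 0 0 0 30;0 0 0 0 0 0 30;0 0 0 0 0 0 30"

```text
time_s: 15.72
ee_pos: [524.8, 149.0, 168.8]
ee_rot: [180.0, -0.0, -12.1]
force: [0.1, -1.2, -1.5]
gripper_width: 39.5
```

arm_command --deltas "-1 -1 0 0 0 0 30;0 0 40 0 0 0 30;0 0 40 0 0 0 30;0 0 20 0 0 0 30;0 0 4 0 0 0 30"

```text
time_s: 16.35
ee_pos: [522.9, 150.5, 63.6]
ee_rot: [179.9, 0.2, -12.1]
force: [0.3, 0.2, -2.4]
gripper_width: 39.8
```

arm_command --deltas "0 0 2 0 0 0 30;0 0 1 0 0 0 30;0 0 1 0 0 0 30;0 0 1 0 0 0 30;0 0 1 0 0 0 30"

```text
time_s: 16.98
ee_pos: [523.6, 151.3, 59.1]
ee_rot: [-180.0, -0.0, -12.0]
force: [-0.2, -0.1, -1.2]
gripper_width: 39.5
```

arm_command --deltas "0 0 1 0 0 0 30;0 0 0 0 0 0 30;0 0 1 0 0 0 30;0 0 0 0 0 0 30"

```text
time_s: 17.48
ee_pos: [523.7, 151.3, 57.2]
ee_rot: [180.0, -0.0, -12.0]
force: [-0.3, 0.7, 1.0]
gripper_width: 40.0
```

arm_command --deltas "0 0 1 0 0 0 30;0 0 0 0 0 0 30"

```text
time_s: 17.73
ee_pos: [523.8, 151.2, 57.0]
ee_rot: [-180.0, -0.0, -12.0]
force: [-1.1, -1.0, 8.0]
gripper_width: 39.6
```

arm_command --deltas "0 0 1 0 0 0 30;0 0 0 0 0 0 30"

```text
time_s: 17.98
ee_pos: [523.8, 151.2, 56.8]
ee_rot: [-180.0, -0.1, -12.0]
force: [-3.1, -1.8, 12.0]
gripper_width: 39.5
```

arm_command --deltas "0 0 -1 0 0 0 50;0 0 0 0 0 0 60;0 0 0 0 0 0 60;0 0 -10 0 0 0 60;0 0 -20 0 0 0 60"

```text
time_s: 18.6
ee_pos: [523.1, 151.2, 85.9]
ee_rot: [179.9, 0.1, -12.0]
force: [-0.0, -0.7, -0.3]
gripper_width: 59.9
```

arm_command --deltas "0 0 -40 0 0 0 60;0 0 -40 0 0 0 60;0 0 -40 0 0 0 60;-40 45 0 0 0 0 60;-40 45 0 0 0 0 60"

```text
time_s: 19.23
ee_pos: [425.9, 79.3, 206.8]
ee_rot: [-180.0, -0.1, -12.0]
force: [-0.1, -1.2, 0.0]
gripper_width: 59.7
```

arm_command --deltas "-30 45 0 0 0 0 60;0 0 0 0 0 0 60;0 0 0 0 0 0 60"

```text
time_s: 19.6
ee_pos: [388.7, 42.4, 206.7]
ee_rot: [-179.9, -0.1, -12.1]
force: [0.7, -0.5, -0.2]
gripper_width: 59.8
```

```bash
python3 - <<'E'
from h import *
st=state();print(st['ee_pos'],st['ee_rot'],st['time_s'])
s=grab_frame("scene")[:,:,::-1];d=grab_frame("side")[:,:,::-1]
o=np.zeros((600,800,3),np.uint8);o[:,:450]=cv2.resize(s[140:340,360:510],None,fx=3,fy=3)[:600]
a=cv2.resize(s[140:240,340:540],None,fx=4,fy=3);o[:300]=a
o[300:]=cv2.resize(d[130:380,60:440],(456,300)) if 0 else cv2.copyMakeBorder(cv2.resize(d[130:380,60:440],(456,300)),0,0,0,344,0)
cv2.imwrite("pics/f.png",o);cv2.imwrite("pics/s_end.png",s)
E
```

```text
[388.70183896  42.35093332 206.70575134] [-1.79948290e+02 -1.26821526e-01 -1.20516946e+01] 19.6
```

View pics/f.png

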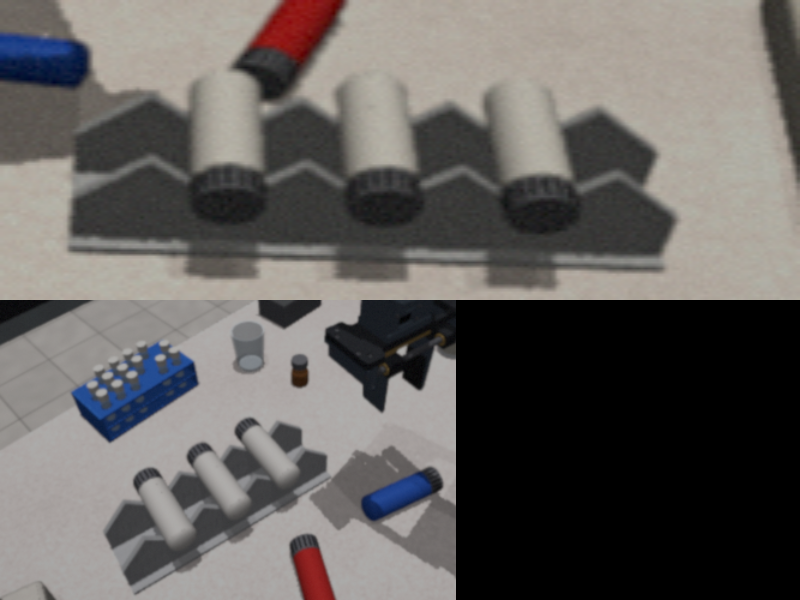

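View pics/s_end.png

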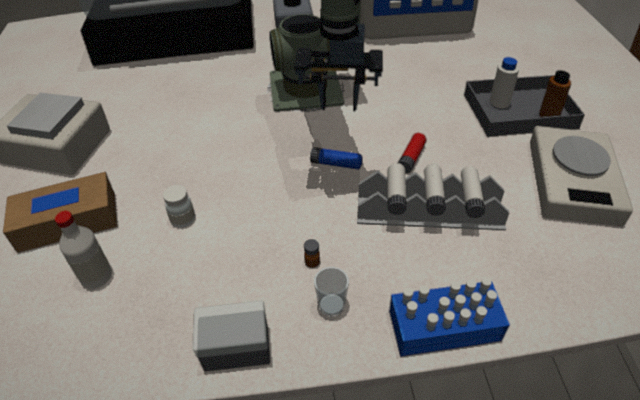

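All three tubes lie parallel in their grooves with caps on the same side and about equal overhang. The jar, vial and beaker are upright where they were, and the arm is clear.

```bash
python3 -c "
from workcell import *
print(job_done(),state()['time_s'])"
```

```text
the job is handed in; nothing more can be done
the job is handed in; nothing more can be done
```

Both tubes are lying in the cradle, and I handed the job in at about 20 s of the 53 s allowed. Tube A is in the left groove and tube B is in the right. Each was lowered in 1 mm steps until it touched (wrist force about 6 N for A, 12 N for B) and then released.

The final scene and side pictures show all three tubes seated parallel, with caps on the same side and about equal overhang on both rails. The middle tube is still in its groove, and the jar, beaker and vial are upright where they were.

- **Centring:** after release I judged it only by eye, against the middle tube. Measured in the hand, A was about 2 mm off the grasp point along its axis. I did not measure B in the hand.
- **Cradle position:** the scene and wrist cameras disagreed by about 3 mm. I used the wrist value, and both tubes came to rest close to the expected height.

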